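Set up a flange weld on the tilting positioner

ROBOT

A 6-joint arm with a two-finger parallel gripper is mounted at the origin on a cart in front of the work surface, level with it; the furniture and walls round the work are solid. World frame = base frame: x ahead of the robot, y to its left, z up, the work surface at z = 0. Lengths are in m, angles in rad, forces in N, time in s.
With the tool pointing down it reaches from about 0.275 to 0.85 m from the base axis. Payload 5.2 kg.
Tool frame: the origin (TCP) lies at the very end of the fingers, on their centre line; the grasp point (between the pads) lies manip.tcp_to_grasp behind it (manip.tcp_to_grasp is the distance from the TCP to the grasp point, in m); z points along the fingers, y is the line along which they close (so a half turn about z gives the same grasp; the last joint's range is limited). The gripper opens to 85 mm and grips with 20 to 120 N. Pads are 22 mm wide; open, the fingers measure 114 mm over their backs; the gripper's body (76 mm by 85 mm) begins 54 mm behind the grasp point. The pads swing forward as they close: fully open they stand 13 mm farther back than shut.
Start: joints at [-1.306, 0.259, 1.535, -0, 1.348, -0.203], TCP at [0.248, -0.491, 0.198] pointing down, gripper open.
Joint ranges: [-3.14, 3.14], [-0.91, 2.08], [0.19, 2.58], [-1.22, 4.36], [0.22, 2.71], [-3.12, 3.12]. Speed limits (rad/s): [2.57, 2.57, 3.14, 3.14, 3.14, 3.14].

INTERFACE

Orientations are given as a 3x3 rotation matrix whose columns are the frame's x, y, z axes.
In Python, from station import manip gives the robot as it stands.
- The arm moves only by the tool apply_moves, never from a script. Its argument "rows" is a list of rows, each a list of 2 entries, a list of its own where there are three numbers: the shift along the tool's x, y, z in cm, then the turn, a rotation vector about the tool's x, y, z in degrees. In form: [[[tx, ty, tz], [rx, ry, rz]], ...]. A call has 1 to 8 rows; each row is the pose to reach, as a shift and turn from the pose commanded when the call began, along the tool's axes at that moment; what a row does not reach only later rows make up. A row lasts 1/12 s, in which the tool goes at most 41.7 mm and 7.16 degrees, less where a joint would pass 70% of its speed; a pose out of reach is approached as far as the arm can. A call with a gripper value outside its range is refused whole. "gripper" is the closure in counts, from 0 (fully open) to 255 (shut), set as the call begins (left out, the last holds). The fingers move at their own pace and stop on an object; the grip force is fixed at half the most. Time passes only in rows, so rows that repeat a pose let the fingers close. It gives the time, the measured TCP pose, the force, the opening and the grip force at its end, in the units of the state.
- manip.read_state(): the state, without advancing time (a new reading comes with each control period).
- manip.get_image(name): name is "side" or "top" or "wrist"; returns the picture (480x640x3 uint8, red, green, blue); there is no depth.
- manip.calibration(name): a dict with "fovy" (degrees; the focal length in pixels is half the picture's height over the tangent of half this angle, whatever the lens; pixels are square), "cx", "cy" (the principal point, pixels), "R" (3x3) and "t" (3): a world point X has camera coordinates R X + t; the wrist camera has in their place "hand_eye" (4x4, takes a point from camera to tool coordinates, whose origin is the TCP and whose axes are the flange's). Camera axes: x right, y down, z forward; pixel columns grow to the right and rows downward; lengths in m; the calibration is good to about 2 mm. A picture is of the moment at which its call begins: read the wrist's pose just before it. calibration takes no time and is no camera call.
- manip.job_done(): hands the job in; it is judged then, once.
The state is a dict: "time": time; "q": joint angles; "joint_velocities": joint speeds; "effort": joint torques, N m; "tool_pos": TCP position; "tcp_rot": TCP orientation; "contact_force": force on the tool from outside, world axes, zero at the start; "wrist_torque": the same for the moment, N m; "finger_gap": finger opening in m; "finger_force": force on a finger pad.
Only numpy, scipy, OpenCV 4.12 (cv2) and the standard library are available. Lean on these libraries where they do the work, as an engineer would, in place of code of your own. Each camera call takes 0.05 s, during which the arm holds its last target. There are 200 camera calls.

TASK

Set up the next weld on the tilting positioner. While its round table is still level, seat the flange face down over the table's centring spigot, then set the end cap on the flange with the cap's register in the bore, each sitting flat and fully home. Then squeeze the latch of the hand lever, swing the table toward the robot to the 30-degree notch, the second of three beyond level (15, 30, 45; the quadrant sits a little off, so feel for the notch), let the latch drop fully in and let go; do not knock the spray can, the cutting discs or the round tin about.

Things in the scene. Friction and masses are not known exactly. Their poses are not given: they have to be found in the camera images.
- positioner: small grey welding positioner bolted to the bench: base 130 x 270 x 12 mm, two cheeks with tops 123 mm above the bench. Origin: centre of the base's underside. x points away from the operator's side, y along the tilt axis (hand lever at the -y end), z up. A notched steel quadrant, radius 98 mm about the tilt axis (105 mm above the bench), is on the outside of the -y cheek.
- table_top (a point): centre of the round tilting table's top face (140 mm across, 117 mm above the bench when level), at the foot of the spigot. Its axes turn with the table: z is normal to the top face. The spigot stands on it: 30 mm diameter, 12 mm high, with a 3 mm chamfer.
- tilt_hinge (a point): point on the tilt axis in the plane of the hand lever. Table and hand lever are one rigid piece that turns about this point; the axis is the positioner's y. Axes turn with the table, z runs up along the lever.
- lever_grip (a point): middle of the black rubber hand grip on the lever, 176 mm from the tilt axis and upright when the table is level. The grip is 26 mm wide (x), 12 mm thick (y) and 62 mm long (from 139 to 201 mm from the axis). Axes turn with the lever: z along the lever toward its end, y along the tilt axis.
- latch_grip (a point): middle of the outer face of the dark steel latch blade (20 x 56 mm) beside the hand grip on its -y side. Only the blade moves: released this point is 28 mm from the grip's middle toward -y, fully squeezed 15 mm. Grip and blade together are 35 mm thick released, 20 mm squeezed; the squeezed pair is centred 4 mm to the -y side of the grip's middle. Axes are not needed.
- tilt_table (a joint): tilt of table and lever, rad: 0 level, lever upright, on its stop; grows as the table's face and lever lean toward -x of the positioner (the robot); ends at 0.83. Notches nominally at 0.262, 0.524, 0.785, but the quadrant is bolted through slotted holes: each may stand up to 0.025 off. Tooth home, play is about 0.01. Friction holds it where left (a few N at the grip). Starts at 0.
- latch (a joint): latch rocker, rad: 0 = released, tooth home in a notch (or in the wide slot at level); from about 0.2 the tooth (6 mm, end slightly tapered, in 8 mm notches) is clear of the quadrant; 0.24 = fully squeezed. Its spring gives 7.5 N at the blade released, 13 N squeezed. Let go off a notch, the tooth rides on the quadrant (about 0.2) and drops in when the lever moves over the notch.
- flange: loose steel welding flange, 0.45 kg: round plate 92 mm diameter and 10 mm thick with a neck 52 mm diameter on top, 44 mm high overall, and a 32 mm bore right through. Lies plate down. Origin: centre of the underside, z up along the bore. Take it by the neck.
- end_cap: loose steel end cap, 0.22 kg: underneath a register 29 mm diameter and 10 mm long, then a rim 58 mm diameter and 8 mm thick, then a stub 26 mm diameter and 30 mm long to hold it by; 48 mm high overall. Stands on its register. Origin: centre of the register's underside, z up. Home on the flange its origin is 34 mm above the flange's origin.
- spray_can: loose spray can, 67 mm diameter, 199 mm high, a bystander; origin centre of underside
- disc_stack: loose stack of cutting discs, 114 mm diameter, 18 mm high, a bystander; origin centre of underside
- small_tin: loose round blue tin, 71 mm diameter, 42 mm high, a bystander; origin centre of underside
There are look-alikes about, which are no part of the job. What is shaped like the end_cap but purple or red is not meant.

How it is judged:
By the outcome, as a careful person would: the job done as asked, in the order asked, and still so for the second after the job is handed in, with the robot touching nothing.
It also fails if it takes over 72 s, if anything falls off the work surface, if the arm or the gripper's body presses on something with over 40 N, if the wrist force passes 120 N, or if a joint passes its speed limit or range.

## Working session

There is one attempt and no reset: what is moved stays moved. The work goes in short steps, Python scripts to look and compute and a tool call to move; the robot and the scene stay as the last step left them, time stands still between calls to the robot, and variables do not carry over. Pictures are saved under pics/ and viewed, at most 10 in all, crops included, and the job is handed in when it is done.

Besides the shell and the picture viewer there is one more tool, called after "Emit:" in YAML: its name, and indented under it one key for each argument. apply_moves: Moves the arm, as the interface text tells. Its arguments: {"type":"object","properties":{"rows":{"type":"array","items":{"type":"array"}},"gripper":{"type":"number"}},"required":["rows"]}

```bash
mkdir -p pics; ls; python3 - <<'E'
from station import manip
import cv2,numpy as np
print(manip.tcp_to_grasp, manip.read_state())
for n in("side","top","wrist"):
    im=manip.get_image(n); cv2.imwrite(f"pics/{n}0.png",im[:,:,::-1]); print(n,manip.calibration(n))
E
```

```text
pics
0.0187 {'time': 0.0, 'q': array([-1.30579241e+00,  2.59346874e-01,  1.53610313e+00, -1.84544911e-05,
        1.34801365e+00, -2.02791565e-01]), 'joint_velocities': array([-0.00034147,  0.00078205, -0.00170907, -0.00104625,  0.00120295,
       -0.00016959]), 'effort': array([-3.69649597e-04, -4.46025538e+01, -2.90567672e+01, -3.48293343e-04,
        1.17741624e-02,  3.29272814e-05]), 'tool_pos': array([ 0.24786294, -0.49030545,  0.19696464]), 'tcp_rot': array([[ 8.92562764e-01,  4.50922892e-01, -5.07409485e-04],
       [ 4.50923035e-01, -8.92561019e-01,  1.80097237e-03],
       [ 3.59205742e-04, -1.83628350e-03, -9.99998250e-01]]), 'contact_force': array([-0.77825767,  0.0734784 ,  0.01187644]), 'wrist_torque': array([0.00573736, 0.02693346, 0.01170976]), 'finger_force': 0.0, 'finger_gap': 0.08564745142148415}
side {'fovy': 44.48260437309689, 'cx': 312.02942457169974, 'cy': 230.05232778523148, 'R': array([[-0.87467435, -0.48469073,  0.00443506],
       [-0.28278212,  0.50283535, -0.81681753],
       [ 0.39367378, -0.7157035 , -0.57687906]]), 't': array([0.46203029, 0.34119638, 1.19070454])}
top {'fovy': 52.750517383480414, 'cx': 317.50865813441834, 'cy': 235.69974852680699, 'R': array([[-1.13206845e-02, -9.99935195e-01, -1.20309305e-03],
       [-9.94665970e-01,  1.13843765e-02, -1.02518308e-01],
       [ 1.02525361e-01,  3.60982982e-05, -9.94730390e-01]]), 't': array([-0.01159727,  0.542765  ,  1.1864605 ])}
wrist {'fovy': 64.63734586689733, 'cx': 310.5360777583195, 'cy': 239.59128915928278, 'hand_eye': array([[-5.88435626e-04, -9.59345271e-01, -2.82234487e-01,
         7.17181730e-02],
       [ 9.99999826e-01, -5.77053239e-04, -1.23451350e-04,
         6.72466361e-04],
       [-4.44318561e-05, -2.82234510e-01,  9.59345443e-01,
        -1.75375842e-01],
       [ 0.00000000e+00,  0.00000000e+00,  0.00000000e+00,
         1.00000000e+00]])}
```

View pics/top0.png

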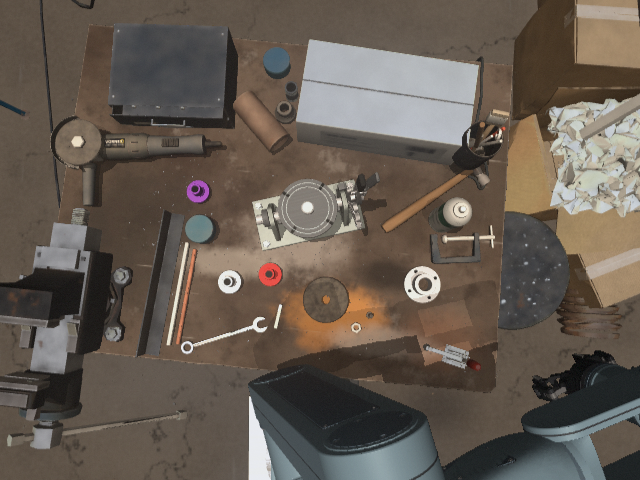

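View pics/side0.png

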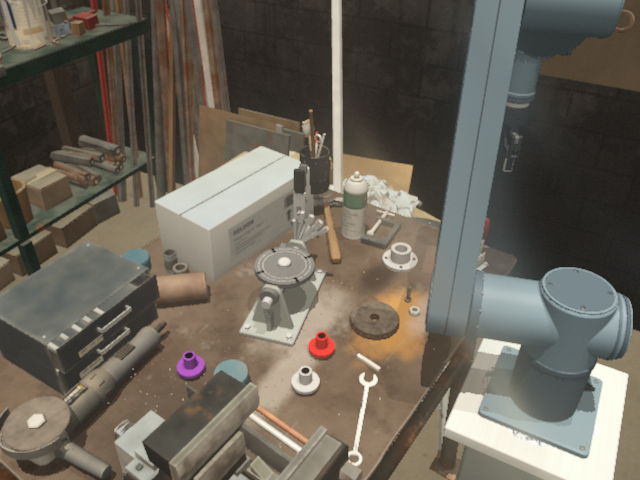

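Candidates for the end cap in the top view are grey (229,281), red (270,273) and purple (198,190). The grey one matches. The flange is at (422,284), the positioner table at (307,208), and the lever is on the right at about (365,185). The next step is one close composite to check these.

```bash
cat > h.py <<'E'
from station import manip
import cv2,numpy as np
def cam(n,st=None):
    c=manip.calibration(n); f=240/np.tan(np.radians(c["fovy"]/2))
    if n=="wrist":
        T=np.eye(4);T[:3,:3]=st["tcp_rot"];T[:3,3]=st["tool_pos"];M=np.linalg.inv(T@np.array(c["hand_eye"]));R,t=M[:3,:3],M[:3,3]
    else: R,t=np.array(c["R"]),np.array(c["t"])
    return f,c["cx"],c["cy"],R,t
def px(C,u,v,z):
    f,cx,cy,R,t=C; o=-R.T@t; d=R.T@np.array([(u-cx)/f,(v-cy)/f,1]); return o+d*(z-o[2])/d[2]
def proj(C,X):
    f,cx,cy,R,t=C; p=R@np.array(X)+t; return np.array([cx+f*p[0]/p[2],cy+f*p[1]/p[2]])
E
python3 - <<'E'
from h import *
im=cv2.imread("pics/top0.png")
def cr(x,y,w,h,s): return cv2.resize(im[y:y+h,x:x+w],None,fx=s,fy=s,interpolation=cv2.INTER_CUBIC)
a=cr(245,165,150,90,5) # 750x450
b=np.hstack([cr(205,255,90,50,3),cr(385,260,90,50,3)])
b=cv2.copyMakeBorder(b,0,0,0,750-b.shape[1],cv2.BORDER_CONSTANT)
cv2.imwrite("pics/c0.png",np.vstack([a,b]))
C=cam("top")
print("cap",px(C,229,281,.02),"flange",px(C,422,284,.03),"table",px(C,307,208,.129),"red",px(C,270,273,.02),"can",px(C,458,211,.19),"disc",px(C,326,299,.018),"tin",px(C,200,229,.04))
E
```

```text
cap [0.43202069 0.20493055 0.02      ] flange [ 0.41908    -0.27537235  0.03      ] table [0.59684992 0.00579414 0.129     ] red [0.4508189  0.10232684 0.02      ] can [ 0.57658035 -0.32506355  0.19      ] disc [ 0.38456168 -0.03716771  0.018     ] tin [0.56145247 0.27438967 0.04      ]
```

View pics/c0.png

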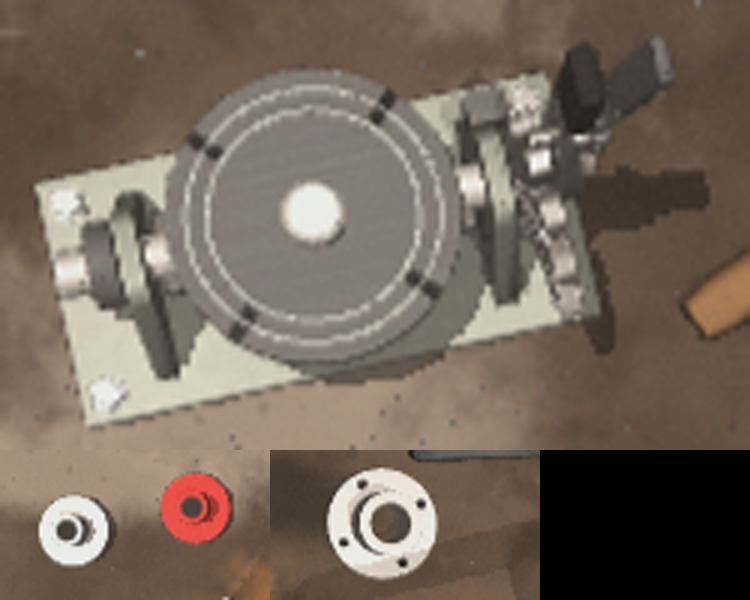

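The crop confirms the grey cap at (229,281) and the flange at (422,284). The positioner yaw is about 12.2°, and the lever with its black grip and latch is at about (361,180). I'll move over the flange and look from close.

Emit:
apply_moves:
  rows:
    - [[25,-11.5,6],[0,0,14.6]]
    - [[25,-11.5,6],[0,0,14.6]]
    - [[25,-11.5,6],[0,0,14.6]]
    - [[25,-11.5,6],[0,0,14.6]]
    - [[25,-11.5,6],[0,0,14.6]]
    - [[25,-11.5,6],[0,0,14.6]]
    - [[25,-11.5,6],[0,0,14.6]]
    - [[25,-11.5,6],[0,0,14.6]]
  gripper: 0

```text
time: 0.82
tool_pos: [0.4212, -0.2694, 0.1361]
tcp_rot: [[0.976, 0.216, -0.001], [0.216, -0.976, 0.005], [-0.0, -0.005, -1.0]]
contact_force: [0.2, -0.3, 0.2]
finger_gap: 0.0852
finger_force: 0.0
```

```bash
cat > look.py <<'E'
import sys,json
from h import *
s=manip.read_state(); im=manip.get_image("wrist")[:,:,::-1]; n=sys.argv[1]
cv2.imwrite(f"pics/{n}.png",im)
json.dump({k:np.array(v).tolist() for k,v in s.items()},open(f"pics/{n}.json","w"))
print(s["time"],s["tool_pos"],np.round(s["tcp_rot"],3).tolist(),s["contact_force"],s["finger_gap"])
E
python3 look.py w1
```

```text
0.8167 [ 0.42116833 -0.26941284  0.13608521] [[0.976, 0.216, -0.001], [0.216, -0.976, 0.005], [-0.0, -0.005, -1.0]] [ 0.15781801 -0.31822912  0.16505364] 0.08519990888728195
```

View pics/w1.png

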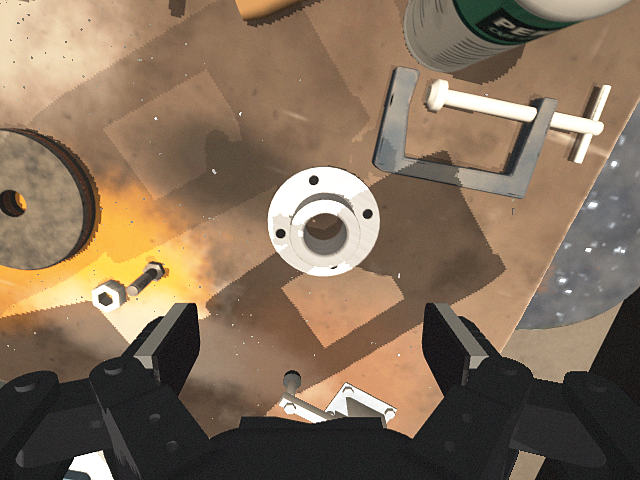

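The flange's plate ellipse is centred near (324,222) and its neck top near (326,229). There's clear space around it.

```bash
cat > mv.py <<'E'
from h import *
import json
def tool(n): 
    s=json.load(open(f"pics/{n}.json")); return {k:np.array(v) for k,v in s.items()}
E
python3 - <<'E'
from mv import *
s=tool("w1");C=cam("wrist",s)
im=cv2.imread("pics/w1.png");hsv=cv2.cvtColor(im,cv2.COLOR_BGR2HSV)
m=((hsv[...,1]<45)&(hsv[...,2]>150)).astype(np.uint8)
k=np.zeros_like(m);k[150:290,250:395]=1;m*=k
c=max(cv2.findContours(m,0,2)[0],key=cv2.contourArea);e=cv2.fitEllipse(cv2.convexHull(c));print(e)
p=px(C,*e[0],.010);print("plate",p)
for u,v in[(326,229)]: print("neck",px(C,u,v,.044))
# predicted outlines
for z,r,nm in[(.01,.046,'plate'),(.044,.026,'neck')]:
    q=np.array([proj(C,[p[0]+r*np.cos(a),p[1]+r*np.sin(a),z]) for a in np.linspace(0,6.28,73)]);print(nm,q.min(0),q.max(0))
print("tool delta cm",100*s["tcp_rot"].T@(np.r_[p[:2],.016]-s["tool_pos"]))
E
```

```text
((323.3323669433594, 220.91818237304688), (109.0947265625, 111.67233276367188), 89.3127212524414)
plate [ 0.42255472 -0.27983157  0.01      ]
neck [ 0.42487314 -0.28032121  0.044     ]
plate [266.98691838 163.73419681] [379.79724048 273.51066954]
neck [289.04655143 196.60007183] [360.26883473 265.29927342]
tool delta cm [-0.08987321  1.10585586 12.00326197]
```

Emit:
apply_moves:
  rows:
    - [[0,1.1,3],[0,0,0]]
    - [[0,1.1,6],[0,0,0]]
    - [[0,1.1,9],[0,0,0]]
    - [[0,1.1,11],[0,0,0]]
    - [[0,1.1,12],[0,0,0]]
    - [[0,1.1,12],[0,0,0]]

```text
time: 1.37
tool_pos: [0.4199, -0.2859, 0.0158]
tcp_rot: [[0.978, 0.21, -0.003], [0.21, -0.978, 0.003], [-0.003, -0.004, -1.0]]
contact_force: [0.2, 0.7, 0.0]
finger_gap: 0.0856
finger_force: 0.0
```

Emit:
apply_moves:
  rows:
    - [[0,0,0],[0,0,0]]
    - [[0,0,0],[0,0,0]]
    - [[0,0,0],[0,0,0]]
    - [[0,0,0],[0,0,0]]
    - [[0,0,0],[0,0,0]]
    - [[0,0,0],[0,0,0]]
    - [[0,0,0],[0,0,0]]
    - [[0,0,0],[0,0,0]]
  gripper: 255

```text
time: 2.03
tool_pos: [0.4217, -0.2863, 0.018]
tcp_rot: [[0.977, 0.212, 0.0], [0.212, -0.977, -0.0], [0.0, 0.0, -1.0]]
contact_force: [0.1, 0.3, 0.7]
finger_gap: 0.0001
finger_force: 0.0
```

```bash
python3 look.py w2; python3 - <<'E'
from h import *
t=manip.get_image("side")[:,:,::-1];w=cv2.imread("pics/w2.png")
a=cv2.resize(t[190:330,330:530],(400,280));b=cv2.resize(w,(400,300))
cv2.imwrite("pics/v2.png",np.vstack([a,b]))
E
```

```text
2.0333 [ 0.42170711 -0.28626896  0.01799361] [[0.977, 0.212, 0.0], [0.212, -0.977, -0.0], [0.0, 0.0, -1.0]] [0.08682888 0.32968103 0.65226242] 7.683591540772562e-05
```

View pics/v2.png

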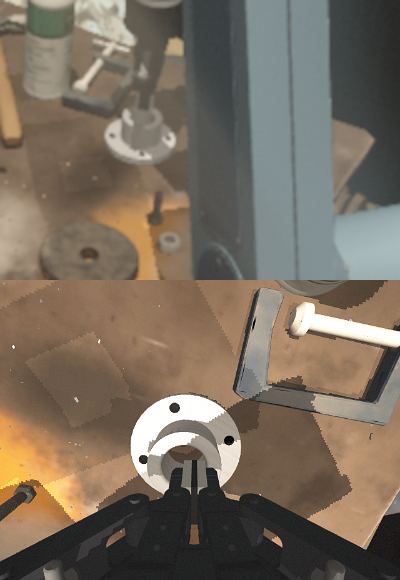

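```bash
python3 - <<'E'
from mv import *
for n,box in(("w2",(110,390,200,400)),):
    s=tool(n);C=cam("wrist",s);print("tcp px",proj(C,s["tool_pos"]), "grasp pt px",proj(C,s["tool_pos"]-.0187*s["tcp_rot"][:,2]))
    im=cv2.imread(f"pics/{n}.png");hsv=cv2.cvtColor(im,cv2.COLOR_BGR2HSV)
    m=((hsv[...,1]<45)&(hsv[...,2]>150)).astype(np.uint8)
    k=np.zeros_like(m);k[160:340,200:400]=1;m*=k
    c=max(cv2.findContours(m,0,2)[0],key=cv2.contourArea);pts=cv2.convexHull(c)[:,0];pts=pts[pts[:,1]<300]
    e=cv2.fitEllipse(pts);print(e,px(C,*e[0],.010))
    ps=np.array([px(C,*p,.010)[:2] for p in pts]); A=np.c_[2*ps,np.ones(len(ps))];r=np.linalg.lstsq(A,(ps**2).sum(1),rcond=None)[0];print("circle",r[:2],np.sqrt(r[2]+r[0]**2+r[1]**2))
t=manip.get_image("top");cv2.imwrite("pics/top2.png",t[:,:,::-1])
E
```

```text
tcp px [309.33242279 278.76777233] grasp pt px [309.21970978 294.62283727]
((296.72174072265625, 266.23828125), (167.07542419433594, 176.39808654785156), 95.29151916503906) [ 0.42390835 -0.27914023  0.01      ]
circle [ 0.42129717 -0.27970625] 0.045479709101075294
```

```bash
python3 - <<'E'
from h import *
w=cv2.imread("pics/w2.png");cv2.imwrite("pics/w2z.png",cv2.resize(w[180:480,150:460],None,fx=1.9,fy=1.9,interpolation=2))
E
```

```text
(no output)
```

View pics/w2z.png

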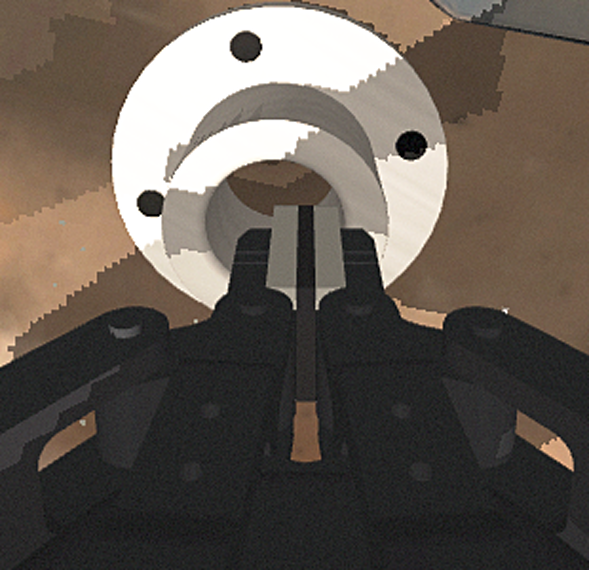

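Emit:
apply_moves:
  rows:
    - [[0,0,-4],[0,0,0]]
    - [[0,0,-8],[0,0,0]]
    - [[0,0,-8],[0,0,0]]
    - [[0,0,-8],[0,0,0]]

```text
time: 2.52
tool_pos: [0.4232, -0.2878, 0.1002]
tcp_rot: [[0.977, 0.212, 0.004], [0.212, -0.977, -0.004], [0.003, 0.005, -1.0]]
contact_force: [0.3, -0.0, -1.4]
finger_gap: 0.0001
finger_force: 0.0
```

```bash
python3 look.py w3; python3 - <<'E'
from mv import *
s=tool("w3");C=cam("side");W=cam("wrist",s)
t=np.ascontiguousarray(manip.get_image("side")[:,:,::-1]);cv2.imwrite("pics/side3.png",t)
u=proj(C,s["tool_pos"]);print("tcp side px",u)
for d in(0,.01,.02,.03,.04): print(d,proj(W,s["tool_pos"]+s["tcp_rot"]@[.011,0,-d]),proj(C,s["tool_pos"]+s["tcp_rot"]@[0,0,-d]))
x,y=int(u[0]),int(u[1]);x0,y0=x-60,y-70
a=cv2.resize(t[y0:y0+120,x0:x0+120],None,fx=5,fy=5,interpolation=2)
cv2.drawMarker(a,tuple(int(v) for v in ((u-[x0,y0])*5)),(0,0,255),0,20)
cv2.imwrite("pics/s3.png",a)
E
```

```text
2.5167 [ 0.4231833  -0.28780549  0.10022669] [[0.977, 0.212, 0.004], [0.212, -0.977, -0.004], [0.003, 0.005, -1.0]] [ 0.31454968 -0.00819987 -1.44846194] 6.672786005758011e-05
tcp side px [402.40390605 228.080518  ]
0 [309.30105129 257.83230019] [402.40390605 228.080518  ]
0.01 [309.24087503 264.91598581] [402.77747868 224.88925655]
0.02 [309.17375324 272.81726913] [403.15395995 221.67314795]
0.03 [309.0984098  281.68636975] [403.53338396 218.43190088]
0.04 [309.01323556 291.71270856] [403.91578534 215.16521943]
```

View pics/s3.png

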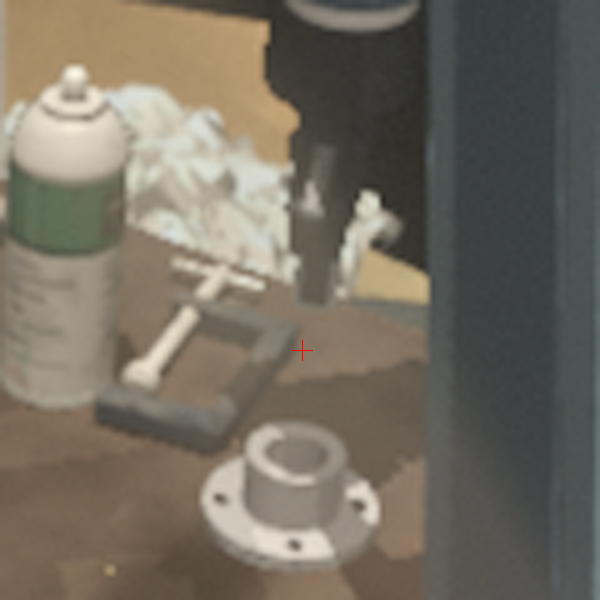

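The fingertips stand about 28–35 mm behind the reported TCP, since the marker lies below the tips at (315,305). The flange hasn't been touched. I'll check the offset by touching the bare bench next to it.

Emit:
apply_moves:
  rows:
    - [[-1.6,7.3,0],[0,0,0]]
    - [[-1.6,7.3,2],[0,0,0]]
    - [[-1.6,7.3,6],[0,0,0]]
    - [[-1.6,7.3,9],[0,0,0]]
    - [[-1.6,7.3,9.5],[0,0,0]]
    - [[-1.6,7.3,9.7],[0,0,0]]
    - [[-1.6,7.3,9.9],[0,0,0]]
    - [[-1.6,7.3,10.1],[0,0,0]]

```text
time: 3.28
tool_pos: [0.4223, -0.3617, -0.002]
tcp_rot: [[0.977, 0.212, 0.001], [0.212, -0.977, -0.002], [0.001, 0.002, -1.0]]
contact_force: [0.1, 0.5, 1.2]
finger_gap: -0.0002
finger_force: 0.0
```

Emit:
apply_moves:
  rows:
    - [[0,0,0.2],[0,0,0]]
    - [[0,0,0.4],[0,0,0]]
    - [[0,0,0.5],[0,0,0]]

```text
time: 3.53
tool_pos: [0.422, -0.3614, -0.0073]
tcp_rot: [[0.977, 0.212, 0.001], [0.212, -0.977, -0.002], [0.001, 0.002, -1.0]]
contact_force: [0.1, -0.2, 0.1]
finger_gap: -0.0002
finger_force: 0.0
```

Emit:
apply_moves:
  rows:
    - [[0,0,0.3],[0,0,0]]
    - [[0,0,0.6],[0,0,0]]
    - [[0,0,0.8],[0,0,0]]
    - [[0,0,1.0],[0,0,0]]

```text
time: 3.87
tool_pos: [0.4213, -0.3609, -0.0185]
tcp_rot: [[0.977, 0.211, -0.0], [0.211, -0.977, 0.0], [-0.0, -0.0, -1.0]]
contact_force: [-0.3, -0.3, -0.4]
finger_gap: -0.0003
finger_force: 0.0
```

Emit:
apply_moves:
  rows:
    - [[0,0,0.2],[0,0,0]]
    - [[0,0,0.4],[0,0,0]]

```text
time: 4.03
tool_pos: [0.4214, -0.361, -0.0225]
tcp_rot: [[0.977, 0.211, -0.0], [0.211, -0.977, 0.0], [-0.0, -0.0, -1.0]]
contact_force: [0.2, 0.2, 0.1]
finger_gap: -0.0003
finger_force: 0.0
```

Emit:
apply_moves:
  rows:
    - [[0,0,0.2],[0,0,0]]
    - [[0,0,0.3],[0,0,0]]

```text
time: 4.2
tool_pos: [0.4213, -0.3609, -0.0256]
tcp_rot: [[0.977, 0.211, -0.0], [0.211, -0.977, 0.0], [-0.0, -0.0, -1.0]]
contact_force: [0.3, 0.9, 0.7]
finger_gap: 0.0001
finger_force: 0.0
```

Emit:
apply_moves:
  rows:
    - [[0,0,0.15],[0,0,0]]
    - [[0,0,0.3],[0,0,0]]

```text
time: 4.37
tool_pos: [0.4215, -0.3611, -0.0283]
tcp_rot: [[0.977, 0.211, 0.0], [0.211, -0.977, -0.0], [0.0, 0.0, -1.0]]
contact_force: [0.2, -0.0, 0.8]
finger_gap: -0.0003
finger_force: 0.0
```

Emit:
apply_moves:
  rows:
    - [[0,0,0.1],[0,0,0]]
    - [[0,0,0.2],[0,0,0]]

```text
time: 4.53
tool_pos: [0.4214, -0.361, -0.0303]
tcp_rot: [[0.977, 0.211, -0.0], [0.211, -0.977, 0.0], [-0.0, -0.0, -1.0]]
contact_force: [-0.8, 0.1, -0.5]
finger_gap: -0.0
finger_force: 0.0
```

Emit:
apply_moves:
  rows:
    - [[0,0,0.1],[0,0,0]]
    - [[0,0,0.2],[0,0,0]]

```text
time: 4.7
tool_pos: [0.4214, -0.361, -0.0323]
tcp_rot: [[0.977, 0.211, 0.0], [0.211, -0.977, -0.0], [0.0, 0.0, -1.0]]
contact_force: [1.1, -0.1, -0.0]
finger_gap: 0.0001
finger_force: 0.0
```

Emit:
apply_moves:
  rows:
    - [[0,0,0.1],[0,0,0]]
    - [[0,0,0.2],[0,0,0]]

```text
time: 4.87
tool_pos: [0.4215, -0.3611, -0.0335]
tcp_rot: [[0.977, 0.211, 0.0], [0.211, -0.977, -0.0], [0.0, 0.0, -1.0]]
contact_force: [-3.6, 3.0, 16.6]
finger_gap: 0.0002
finger_force: 8.5
```

Emit:
apply_moves:
  rows:
    - [[0,0,0.1],[0,0,0]]
    - [[0,0,0.2],[0,0,0]]

```text
time: 5.03
tool_pos: [0.4215, -0.3612, -0.0336]
tcp_rot: [[0.977, 0.212, 0.0], [0.212, -0.977, -0.001], [0.0, 0.001, -1.0]]
contact_force: [-7.7, 8.4, 34.4]
finger_gap: -0.0
finger_force: 17.0
```

Contact came at a reported z of −33 mm, so the true fingertips are 33 mm short of the reported TCP. I'll use that from here and go back to the flange.

Emit:
apply_moves:
  rows:
    - [[0,0,-4],[0,0,0]]
    - [[0,0,-8],[0,0,0]]
    - [[1,-4,-9],[0,0,0]]
    - [[2,-8,-9],[0,0,0]]
    - [[2,-8,-9],[0,0,0]]
    - [[2,-8,-6],[0,0,0]]
    - [[2,-8,-3],[0,0,0]]
    - [[2,-8,-1.4],[0,0,0]]
  gripper: 0

```text
time: 5.7
tool_pos: [0.4231, -0.2772, -0.0243]
tcp_rot: [[0.977, 0.212, -0.002], [0.212, -0.977, 0.002], [-0.001, -0.002, -1.0]]
contact_force: [-1.1, 0.9, -0.3]
finger_gap: 0.0853
finger_force: 0.0
```

Emit:
apply_moves:
  rows:
    - [[0,0,0],[0,0,0]]
    - [[0,0,0],[0,0,0]]
    - [[0,0,0],[0,0,0]]
    - [[0,0,0],[0,0,0]]
    - [[0,0,0],[0,0,0]]
    - [[0,0,0],[0,0,0]]
    - [[0,0,0],[0,0,0]]
  gripper: 255

```text
time: 6.28
tool_pos: [0.4247, -0.2793, -0.021]
tcp_rot: [[0.977, 0.211, 0.002], [0.211, -0.977, -0.001], [0.001, 0.002, -1.0]]
contact_force: [0.1, 0.0, 7.0]
finger_gap: 0.051
finger_force: 63.9
```

Emit:
apply_moves:
  rows:
    - [[0,0,-1],[0,0,0]]
    - [[0,0,-5],[0,0,0]]
    - [[0,0,-9],[0,0,0]]
    - [[0,0,-13],[0,0,0]]
    - [[0,0,-17],[0,0,0]]
    - [[0,0,-21],[0,0,0]]
    - [[0,0,-22],[0,0,0]]

```text
time: 6.87
tool_pos: [0.4263, -0.2808, 0.2051]
tcp_rot: [[0.977, 0.212, 0.008], [0.212, -0.977, -0.008], [0.006, 0.01, -1.0]]
contact_force: [0.1, -0.9, -3.6]
finger_gap: 0.0508
finger_force: 65.4
```

Emit:
apply_moves:
  rows:
    - [[2,-4,0],[0,0,0]]
    - [[4,-7.5,0],[0,0,0]]
    - [[6,-11,0],[0,0,0]]
    - [[8,-14.5,0],[0,0,0]]
    - [[10,-18,0],[0,0,0]]
    - [[11.5,-21.5,0],[0,0,0]]
    - [[13,-24.7,0],[0,0,0]]
    - [[13,-24.7,0],[0,0,0]]

```text
time: 7.53
tool_pos: [0.4985, -0.0031, 0.1968]
tcp_rot: [[0.976, 0.217, -0.001], [0.217, -0.976, 0.004], [-0.0, -0.005, -1.0]]
contact_force: [-0.1, 0.4, -4.2]
finger_gap: 0.0507
finger_force: 65.5
```

Emit:
apply_moves:
  rows:
    - [[0,0,0],[0,0,0]]
    - [[0,0,0],[0,0,0]]
    - [[0,0,0],[0,0,0]]

```text
time: 7.78
tool_pos: [0.4984, -0.0106, 0.1973]
tcp_rot: [[0.978, 0.21, -0.001], [0.21, -0.978, -0.0], [-0.001, 0.0, -1.0]]
contact_force: [0.2, 0.0, -4.4]
finger_gap: 0.0508
finger_force: 65.6
```

```bash
python3 look.py w4
```

```text
7.7833 [ 0.49840489 -0.01061274  0.19726652] [[0.978, 0.21, -0.001], [0.21, -0.978, -0.0], [-0.001, 0.0, -1.0]] [ 0.24941447  0.03971091 -4.367777  ] 0.0507580720093873
```

View pics/w4.png

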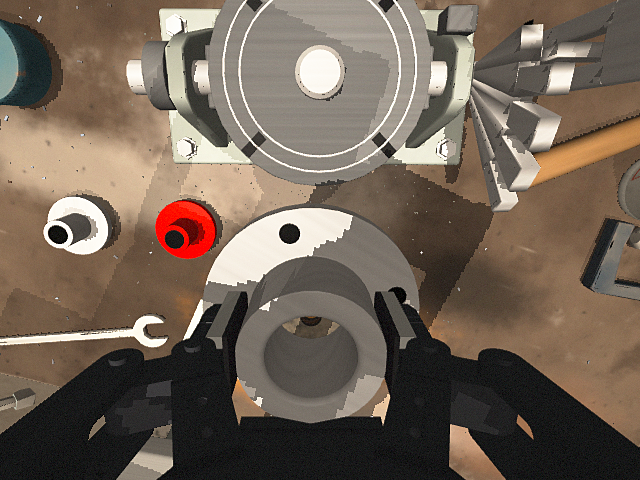

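The spigot top is at about (321,71), centred on the table. The held flange's bore is at about cols 264–359 with its bottom row near 397, and the neck's bottom row is near 421. The grey and red caps are at (75,225) and (186,228).

```bash
python3 - <<'E'
from mv import *
s=tool("w4");C=cam("wrist",s);R,P=s["tcp_rot"],s["tool_pos"]
im=cv2.imread("pics/w4.png");g=cv2.cvtColor(im,cv2.COLOR_BGR2GRAY);hsv=cv2.cvtColor(im,cv2.COLOR_BGR2HSV)
m=(g>225).astype(np.uint8);k=m*0;k[40:105,290:352]=1
c=max(cv2.findContours(m*k,0,2)[0],key=cv2.contourArea);e=cv2.fitEllipse(cv2.convexHull(c));print("spigot top",e,px(C,*e[0],.129))
def lay(X,r,z): 
    q=np.array([proj(C,[X[0]+r*np.cos(a),X[1]+r*np.sin(a),z]) for a in np.linspace(0,6.28,73)]);return q.min(0).round(1),q.max(0).round(1)
S=px(C,*e[0],.129); print("pred spigot top r12",lay(S,.012,.129),"r15@.126",lay(S,.015,.126),"table r70",lay(S,.07,.117))
for x0 in(-.004,-.002,0,.002,.004):
    X=P+R@[x0,0,-.0655];print(x0,"bore",lay(X,.016,X[2]),"neck",lay(X,.026,X[2]))
X=P+R@[-.002,.001,-.0315];print("plate top",lay(X,.046,X[2]))
# row/col edges along bore centre column
col=g[300:440,311].astype(int);print([(300+i,int(col[i+1]-col[i-1])) for i in range(1,139) if abs(col[i+1]-col[i-1])>12])
row=g[355,225:400].astype(int);print([(225+i,int(row[i+1]-row[i-1])) for i in range(1,174) if abs(row[i+1]-row[i-1])>12])
print("caps",px(C,75,225,.018))
E
```

```text
spigot top ((319.48876953125, 70.8895034790039), (40.48340606689453, 43.93284225463867), 1.9960155487060547) [0.60154586 0.00546881 0.129     ]
pred spigot top r12 (array([299.2,  48.6]), array([339.8,  92.6])) r15@.126 (array([294.3,  44. ]), array([344.4,  98.2])) table r70 (array([206.2, -59.3]), array([431.9, 186. ]))
-0.004 bore (array([260.9, 321.7]), array([356.7, 404.6])) neck (array([230.9, 293.2]), array([386.7, 428.2]))
-0.002 bore (array([260.7, 316.1]), array([356.9, 399.7])) neck (array([230.6, 287.3]), array([387.1, 423.5]))
0 bore (array([260.5, 310.4]), array([357.1, 394.8])) neck (array([230.2, 281.4]), array([387.4, 418.8]))
0.002 bore (array([260.2, 304.7]), array([357.3, 389.9])) neck (array([229.8, 275.4]), array([387.7, 414.1]))
0.004 bore (array([260., 299.]), array([357.5, 384.9])) neck (array([229.5, 269.4]), array([388.1, 409.3]))
plate top (array([201.4, 203.7]), array([421.7, 403.7]))
[(314, -16), (315, -39), (316, -15), (317, -38), (318, -51), (322, -14), (325, 37), (326, 58), (338, 18), (339, 16), (397, 18), (398, 22), (400, 14), (406, -13), (422, -69), (423, -104), (424, -33)]
[(228, -16), (229, -24), (234, 88), (235, 115), (236, 18), (263, -35), (264, -26), (357, 23), (358, 33), (359, 14), (385, -21), (386, -111), (387, -83), (390, 14)]
caps [0.43334933 0.20681572 0.018     ]
```

Emit:
apply_moves:
  rows:
    - [[4,0.5,0],[0,0,0]]
    - [[8,0.5,2],[0,0,0]]
    - [[10.6,0.5,5],[0,0,0]]
    - [[10.6,0.5,7.5],[0,0,0]]
    - [[10.6,0.5,8.3],[0,0,0]]
    - [[10.6,0.5,8.3],[0,0,0]]
    - [[10.6,0.5,8.3],[0,0,0]]
    - [[10.6,0.5,8.3],[0,0,0]]

```text
time: 8.5
tool_pos: [0.6043, 0.0068, 0.117]
tcp_rot: [[0.978, 0.21, 0.003], [0.21, -0.978, -0.001], [0.003, 0.001, -1.0]]
contact_force: [-0.6, 1.0, -3.7]
finger_gap: 0.0508
finger_force: 65.6
```

Emit:
apply_moves:
  rows:
    - [[0,0,0.2],[0,0,0]]
    - [[0,0,0.4],[0,0,0]]
    - [[0,0,0.6],[0,0,0]]

```text
time: 8.75
tool_pos: [0.604, 0.0076, 0.1101]
tcp_rot: [[0.977, 0.211, 0.002], [0.211, -0.977, -0.0], [0.002, 0.001, -1.0]]
contact_force: [-0.4, 0.1, -4.6]
finger_gap: 0.0507
finger_force: 65.6
```

Emit:
apply_moves:
  rows:
    - [[-0.1,0.1,0.1],[0,0,0]]
    - [[-0.1,0.1,0.3],[0,0,0]]
    - [[-0.1,0.1,0.5],[0,0,0]]

```text
time: 9.0
tool_pos: [0.6034, 0.0066, 0.1043]
tcp_rot: [[0.977, 0.211, 0.002], [0.211, -0.977, -0.0], [0.002, 0.001, -1.0]]
contact_force: [2.3, 0.9, -3.6]
finger_gap: 0.0509
finger_force: 65.7
```

Emit:
apply_moves:
  rows:
    - [[0,0,0.2],[0,0,0]]
    - [[0,0,0.3],[0,0,0]]

```text
time: 9.17
tool_pos: [0.6037, 0.0067, 0.1009]
tcp_rot: [[0.977, 0.211, 0.002], [0.211, -0.977, 0.0], [0.002, 0.0, -1.0]]
contact_force: [2.9, 0.2, -2.6]
finger_gap: 0.0506
finger_force: 65.7
```

Emit:
apply_moves:
  rows:
    - [[0.05,0,0.2],[0,0,0]]
    - [[0.05,0,0.4],[0,0,0]]

```text
time: 9.33
tool_pos: [0.6038, 0.0068, 0.0968]
tcp_rot: [[0.977, 0.211, 0.001], [0.211, -0.977, -0.0], [0.001, 0.0, -1.0]]
contact_force: [1.8, 0.1, -2.7]
finger_gap: 0.051
finger_force: 65.7
```

Emit:
apply_moves:
  rows:
    - [[0,0,0.15],[0,0,0]]
    - [[0,0,0.2],[0,0,0]]

```text
time: 9.5
tool_pos: [0.6039, 0.0068, 0.096]
tcp_rot: [[0.977, 0.211, 0.002], [0.211, -0.977, -0.0], [0.002, 0.0, -1.0]]
contact_force: [0.2, -0.2, 7.2]
finger_gap: 0.0507
finger_force: 66.6
```

Emit:
apply_moves:
  rows:
    - [[0,0,-0.1],[0,0,0]]
    - [[0,0,-0.1],[0,0,0]]
    - [[0,0,-0.1],[0,0,0]]
    - [[0,0,-0.1],[0,0,0]]
    - [[0,0,-0.1],[0,0,0]]
  gripper: 0

```text
time: 9.92
tool_pos: [0.6031, 0.0067, 0.0957]
tcp_rot: [[0.977, 0.211, -0.0], [0.211, -0.977, -0.0], [-0.0, -0.0, -1.0]]
contact_force: [0.7, -0.8, 0.1]
finger_gap: 0.0857
finger_force: 0.0
```

Emit:
apply_moves:
  rows:
    - [[0,0,-2],[0,0,0]]
    - [[0,0,-6],[0,0,0]]
    - [[0,0,-10],[0,0,0]]
    - [[-2,-3.6,-10.3],[0,0,0]]
    - [[-4,-7.2,-10.3],[0,0,0]]
    - [[-6,-11,-10.3],[0,0,0]]
    - [[-8,-14.5,-10],[0,0,0]]
    - [[-10,-18,-8],[0,0,0]]

```text
time: 10.58
tool_pos: [0.4699, 0.1609, 0.1799]
tcp_rot: [[0.977, 0.211, 0.006], [0.211, -0.977, 0.001], [0.006, 0.0, -1.0]]
contact_force: [0.8, 0.5, -0.2]
finger_gap: 0.0854
finger_force: 0.0
```

Emit:
apply_moves:
  rows:
    - [[-2.3,-4,2],[0,0,0]]
    - [[-2.3,-5.2,4],[0,0,0]]
    - [[-2.3,-5.2,4],[0,0,0]]
    - [[-2.3,-5.2,4],[0,0,0]]
    - [[-2.3,-5.2,4],[0,0,0]]

```text
time: 11.0
tool_pos: [0.4371, 0.205, 0.138]
tcp_rot: [[0.977, 0.212, 0.001], [0.212, -0.977, -0.0], [0.001, 0.001, -1.0]]
contact_force: [1.0, -0.7, 0.7]
finger_gap: 0.0853
finger_force: 0.0
```

```bash
python3 look.py w5; python3 - <<'E'
from mv import *
s=tool("w5");C=cam("wrist",s);R,P=s["tcp_rot"],s["tool_pos"]
im=cv2.imread("pics/w5.png");hsv=cv2.cvtColor(im,cv2.COLOR_BGR2HSV)
m=((hsv[...,1]<45)&(hsv[...,2]>150)).astype(np.uint8)
n,l,st,ce=cv2.connectedComponentsWithStats(m)
print([(st[i].tolist(),ce[i].round().tolist()) for i in range(1,n) if st[i][4]>800])
def lay(X,r,z): 
    q=np.array([proj(C,[X[0]+r*np.cos(a),X[1]+r*np.sin(a),z]) for a in np.linspace(0,6.28,73)]);return q.min(0).round(1),q.max(0).round(1)
X=[.4333,.2068];print("pred rim",lay(X,.029,.018),"stub",lay(X,.013,.048))
E
```

```text
11.0 [0.43709662 0.20500997 0.13798223] [[0.977, 0.212, 0.001], [0.212, -0.977, -0.0], [0.001, 0.001, -1.0]] [ 0.97091886 -0.68060138  0.66606174] 0.08525649848859969
[([432, 0, 152, 152, 10063], [482.0, 91.0]), ([589, 0, 51, 73, 1756], [621.0, 35.0]), ([521, 7, 42, 45, 1437], [543.0, 28.0]), ([197, 23, 97, 50, 987], [263.0, 52.0]), ([105, 61, 91, 291, 2958], [151.0, 202.0]), ([273, 191, 66, 70, 2330], [301.0, 223.0]), ([193, 333, 178, 33, 1240], [281.0, 355.0])]
pred rim (array([270.4, 189.9]), array([342.6, 259.9])) stub (array([288.2, 218.6]), array([324., 253.]))
```

Emit:
apply_moves:
  rows:
    - [[-0.2,-0.3,4],[0,0,0]]
    - [[-0.2,-0.3,8],[0,0,0]]
    - [[-0.2,-0.3,12],[0,0,0]]
    - [[-0.2,-0.3,14],[0,0,0]]
    - [[-0.2,-0.3,15],[0,0,0]]
    - [[-0.2,-0.3,15.1],[0,0,0]]
    - [[-0.2,-0.3,15.1],[0,0,0]]

```text
time: 11.63
tool_pos: [0.4351, 0.2074, -0.013]
tcp_rot: [[0.978, 0.21, 0.001], [0.21, -0.978, 0.0], [0.001, 0.0, -1.0]]
contact_force: [0.4, -0.1, 0.2]
finger_gap: 0.0852
finger_force: 0.0
```

Emit:
apply_moves:
  rows:
    - [[0,0,0],[0,0,0]]
    - [[0,0,0],[0,0,0]]
    - [[0,0,0],[0,0,0]]
    - [[0,0,0],[0,0,0]]
    - [[0,0,0],[0,0,0]]
    - [[0,0,0],[0,0,0]]
    - [[0,0,0],[0,0,0]]
    - [[0,0,0],[0,0,0]]
  gripper: 255

```text
time: 12.3
tool_pos: [0.4341, 0.2079, -0.0128]
tcp_rot: [[0.977, 0.212, 0.001], [0.212, -0.977, 0.0], [0.001, 0.0, -1.0]]
contact_force: [-1.7, -1.5, 6.8]
finger_gap: 0.0242
finger_force: 58.4
```

Emit:
apply_moves:
  rows:
    - [[0,0,-2],[0,0,0]]
    - [[0,0,-6],[0,0,0]]
    - [[0,0,-10],[0,0,0]]
    - [[0,0,-14],[0,0,0]]
    - [[0,0,-18],[0,0,0]]
    - [[0,0,-21],[0,0,0]]
    - [[0,3,-21.3],[0,0,0]]
    - [[0,7,-21.3],[0,0,0]]

```text
time: 12.97
tool_pos: [0.4493, 0.1411, 0.2023]
tcp_rot: [[0.976, 0.216, 0.006], [0.216, -0.976, 0.002], [0.006, -0.0, -1.0]]
contact_force: [1.2, -1.3, -2.0]
finger_gap: 0.0237
finger_force: 59.4
```

Emit:
apply_moves:
  rows:
    - [[0.4,4,0],[0,0,0]]
    - [[0.8,8,0],[0,0,0]]
    - [[1.2,12,0],[0,0,0]]
    - [[1.6,15.7,0],[0,0,0]]
    - [[1.6,15.7,0],[0,0,0]]
    - [[1.6,15.7,0],[0,0,0]]
    - [[1.6,15.7,0],[0,0,0]]
    - [[1.6,15.7,0],[0,0,0]]

```text
time: 13.63
tool_pos: [0.4964, -0.0095, 0.199]
tcp_rot: [[0.977, 0.212, -0.001], [0.212, -0.977, 0.001], [-0.001, -0.001, -1.0]]
contact_force: [-0.8, 1.2, -1.8]
finger_gap: 0.0241
finger_force: 59.6
```

```bash
python3 look.py w6
```

```text
13.6333 [ 0.49638261 -0.00953957  0.1990321 ] [[0.977, 0.212, -0.001], [0.212, -0.977, 0.001], [-0.001, -0.001, -1.0]] [-0.76430979  1.15728087 -1.8434239 ] 0.024074085765062713
```

View pics/w6.png

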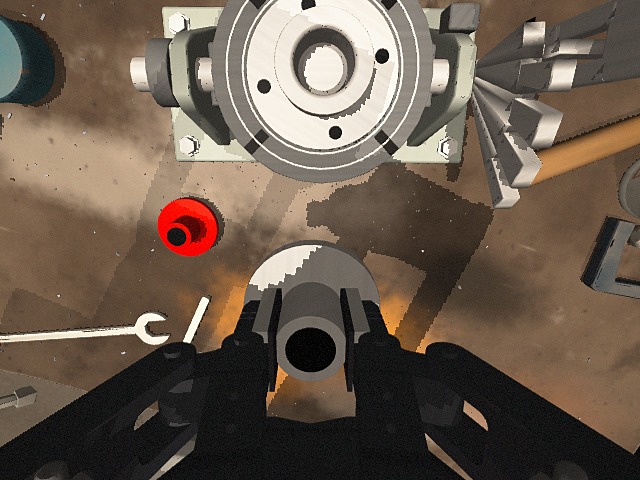

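The flange sits seated with the spigot showing in its bore at about (325,67). The held cap is upright, with the rim spanning cols 245–380 and its top at row 240.

```bash
python3 - <<'E'
from mv import *
s=tool("w6");C=cam("wrist",s);R,P=s["tcp_rot"],s["tool_pos"]
g=cv2.cvtColor(cv2.imread("pics/w6.png"),cv2.COLOR_BGR2GRAY)
def lay(X,r,z): 
    q=np.array([proj(C,[X[0]+r*np.cos(a),X[1]+r*np.sin(a),z]) for a in np.linspace(0,6.28,73)]);return q.min(0).round(1),q.max(0).round(1)
X=[.6023,.0058];print("bore",lay(X,.016,.161),"neck",lay(X,.026,.161),"plate",lay(X,.046,.127))
def edges(v,o,th): return [(o+i,int(v[i+1])-int(v[i-1])) for i in range(1,len(v)-1) if abs(int(v[i+1])-int(v[i-1]))>th]
print("row66",edges(g[66,260:400],260,20));print("col325",edges(g[0:130,325],0,20))
for y0 in(0,.001):
  for x0 in(-.003,-.0015,0):
    Y=P+R@[x0,y0,-.0128-.018];Z=P+R@[x0,y0,-.0128-.048];print(x0,y0,"rim",lay(Y,.029,Y[2]),"stub",lay(Z,.013,Z[2]))
print("col311",edges(g[230:400,311],230,20));print("row285",edges(g[262,230:400],230,25),"row348",edges(g[355,265:360],265,20))
E
```

```text
bore (array([292.8,  22.2]), array([355.1,  90.5])) neck (array([273.3,  -0.5]), array([374.6, 110.5])) plate (array([245.2, -21.2]), array([398.9, 146.1]))
row66 [(289, -35), (290, -59), (291, -50), (292, -75), (293, -103), (294, -54), (297, 27), (298, 47), (302, 24), (304, 135), (305, 152), (342, -87), (343, -93), (346, -61), (347, -104), (348, -27), (354, 89), (355, 116), (356, 46), (357, 30), (358, 27), (372, -51), (374, 61), (393, 24), (394, 23), (397, -49), (398, -121)]
col325 [(24, -65), (25, -137), (26, -33), (27, -31), (28, -79), (42, 49), (43, 30), (44, 94), (45, 92), (46, 39), (47, 58), (90, -83), (91, -59), (94, -27), (95, 23), (96, 69), (97, 41), (98, 33), (113, -128), (114, -201), (115, -70), (116, 55), (117, 65), (119, 141), (120, 155)]
-0.003 0 rim (array([240.2, 247.7]), array([378.1, 372.4])) stub (array([271.2, 320.1]), array([346.5, 385.9]))
-0.0015 0 rim (array([240. , 244.1]), array([378.2, 369.5])) stub (array([271.1, 316.1]), array([346.6, 382.3]))
0 0 rim (array([239.8, 240.5]), array([378.4, 366.6])) stub (array([271., 312.]), array([346.7, 378.7]))
-0.003 0.001 rim (array([242.6, 247.7]), array([380.4, 372.4])) stub (array([274.1, 320.1]), array([349.4, 385.9]))
-0.0015 0.001 rim (array([242.4, 244.1]), array([380.6, 369.5])) stub (array([274. , 316.1]), array([349.5, 382.3]))
0 0.001 rim (array([242.2, 240.5]), array([380.8, 366.6])) stub (array([273.9, 312. ]), array([349.7, 378.7]))
col311 [(238, -21), (239, -75), (240, -48), (244, 147), (245, 168), (250, -120), (251, -150), (281, -34), (282, -38), (315, 27), (316, 41), (326, -42), (327, -100), (328, -64), (371, 70), (372, 111), (373, 23)]
row285 [(251, 28), (262, 39), (263, 158), (264, 121), (302, -132), (303, -150), (358, -33), (359, -46), (363, 43)] row348 [(267, 39), (269, -23), (276, 110), (277, 81), (285, -105), (286, -119), (323, 26), (325, -25), (334, 86), (335, 113), (336, 22), (344, -77), (345, -110)]
```

Emit:
apply_moves:
  rows:
    - [[4,0.2,0],[0,0,0]]
    - [[8,0.5,0.5],[0,0,0]]
    - [[10.6,0.6,2],[0,0,0]]
    - [[10.6,0.6,3.7],[0,0,0]]
    - [[10.6,0.6,3.7],[0,0,0]]
    - [[10.6,0.6,3.7],[0,0,0]]
    - [[10.6,0.6,3.7],[0,0,0]]
    - [[10.6,0.6,3.7],[0,0,0]]

```text
time: 14.35
tool_pos: [0.6019, 0.0062, 0.1639]
tcp_rot: [[0.977, 0.212, 0.002], [0.212, -0.977, -0.0], [0.002, 0.001, -1.0]]
contact_force: [-0.3, -0.3, -1.3]
finger_gap: 0.0238
finger_force: 59.6
```

Emit:
apply_moves:
  rows:
    - [[0,-0.05,0.3],[0,0,0]]
    - [[0,-0.05,0.6],[0,0,0]]
    - [[0,-0.05,0.9],[0,0,0]]
    - [[0,-0.05,1.1],[0,0,0]]

```text
time: 14.68
tool_pos: [0.6016, 0.0062, 0.1512]
tcp_rot: [[0.977, 0.211, -0.0], [0.211, -0.977, 0.0], [-0.0, -0.0, -1.0]]
contact_force: [0.6, -0.7, -1.7]
finger_gap: 0.0236
finger_force: 59.6
```

Emit:
apply_moves:
  rows:
    - [[0,0,0.2],[0,0,0]]
    - [[0,0,0.4],[0,0,0]]

```text
time: 14.85
tool_pos: [0.6018, 0.0062, 0.147]
tcp_rot: [[0.977, 0.211, -0.0], [0.211, -0.977, 0.0], [-0.0, -0.0, -1.0]]
contact_force: [-0.3, -0.8, -1.6]
finger_gap: 0.0238
finger_force: 59.6
```

Emit:
apply_moves:
  rows:
    - [[0,0,0.2],[0,0,0]]
    - [[0,0,0.4],[0,0,0]]

```text
time: 15.02
tool_pos: [0.6018, 0.0063, 0.143]
tcp_rot: [[0.977, 0.211, -0.0], [0.211, -0.977, 0.0], [-0.0, -0.0, -1.0]]
contact_force: [-0.1, -0.3, -2.5]
finger_gap: 0.0239
finger_force: 59.6
```

Emit:
apply_moves:
  rows:
    - [[0,0,0.15],[0,0,0]]
    - [[0,0,0.3],[0,0,0]]

```text
time: 15.18
tool_pos: [0.6019, 0.0063, 0.1401]
tcp_rot: [[0.977, 0.211, -0.0], [0.211, -0.977, 0.0], [-0.0, -0.0, -1.0]]
contact_force: [-0.2, -0.2, -2.4]
finger_gap: 0.0241
finger_force: 59.6
```

Emit:
apply_moves:
  rows:
    - [[0,0,0.1],[0,0,0]]
    - [[0,0,0.2],[0,0,0]]

```text
time: 15.35
tool_pos: [0.6019, 0.0063, 0.1384]
tcp_rot: [[0.977, 0.211, 0.0], [0.211, -0.977, -0.0], [0.0, 0.0, -1.0]]
contact_force: [-2.6, 0.3, 5.2]
finger_gap: 0.0236
finger_force: 60.4
```

Both parts are home: contact came at the predicted height. I'll release, retreat and estimate the lever position numerically from the top image.

Emit:
apply_moves:
  rows:
    - [[0,0,-0.1],[0,0,0]]
    - [[0,0,-0.1],[0,0,0]]
    - [[0,0,-0.1],[0,0,0]]
    - [[0,0,-0.1],[0,0,0]]
    - [[0,0,-0.1],[0,0,0]]
    - [[0,0,-0.1],[0,0,0]]
  gripper: 0

```text
time: 15.85
tool_pos: [0.6019, 0.0063, 0.1394]
tcp_rot: [[0.977, 0.211, 0.0], [0.211, -0.977, -0.0], [0.0, 0.0, -1.0]]
contact_force: [1.2, 0.9, 0.8]
finger_gap: 0.0851
finger_force: 0.0
```

Emit:
apply_moves:
  rows:
    - [[0,0,-2],[0,0,0]]
    - [[0,0,-6],[0,0,0]]
    - [[0,0,-10],[0,0,0]]
    - [[0,0,-14],[0,0,0]]
    - [[0,0,-18],[0,0,0]]
    - [[0,0,-18.5],[0,0,0]]
    - [[0,0,-18.5],[0,0,0]]

```text
time: 16.43
tool_pos: [0.6034, 0.0061, 0.3284]
tcp_rot: [[0.977, 0.211, 0.008], [0.211, -0.977, -0.001], [0.007, 0.003, -1.0]]
contact_force: [0.1, -1.2, -1.5]
finger_gap: 0.0855
finger_force: 0.0
```

```bash
python3 look.py w7; python3 - <<'E'
from mv import *
C=cam("top");a=np.radians(12.2);xp=np.array([np.cos(a),np.sin(a),0]);yp=np.array([-np.sin(a),np.cos(a),0]);S=np.array([.602,.0056,0])
print("spigot px",proj(C,S+[0,0,.129]))
g=cv2.cvtColor(cv2.imread("pics/top0.png"),cv2.COLOR_BGR2GRAY)
best=[]
for yl in np.arange(.12,.21,.002):
  for dx in np.arange(-.01,.011,.002):
    B=[S-yl*yp+(dx+i)*xp+j*yp+[0,0,z] for i in(-.013,.013) for j in(-.006,.006) for z in(.244,.306)]
    h=cv2.convexHull(np.array([proj(C,p) for p in B],np.float32))
    m=np.zeros_like(g);cv2.fillConvexPoly(m,np.round(h*16).astype(int),255,shift=4);n=cv2.dilate(m,np.ones((7,7)))-m
    best.append((g[n>0].mean()-g[m>0].mean(),yl,dx,g[m>0].mean(),h[:,0].mean(0).round(1).tolist()))
for b in sorted(best,reverse=True,key=lambda b:b[0])[:6]: print(b)
E
```

```text
16.4333 [0.60342206 0.00609152 0.32838801] [[0.977, 0.211, 0.008], [0.211, -0.977, -0.001], [0.007, 0.003, -1.0]] [ 0.08008359 -1.16842127 -1.52279127] 0.08554694786293313
spigot px [307.06365962 205.79812225]
(np.float64(16.03588082901554), np.float64(0.12), np.float64(0.0), np.float64(60.689119170984455), [363.5, 180.6999969482422])
(np.float64(15.266025641025635), np.float64(0.12), np.float64(0.002), np.float64(61.69230769230769), [363.20001220703125, 179.6999969482422])
(np.float64(14.11308395467374), np.float64(0.12), np.float64(-0.002), np.float64(61.248704663212436), [363.70001220703125, 181.60000610351562])
(np.float64(13.858991228070174), np.float64(0.12), np.float64(0.004), np.float64(62.536842105263155), [363.0, 178.8000030517578])
(np.float64(11.046940522036799), np.float64(0.12), np.float64(-0.004), np.float64(62.84736842105263), [363.8999938964844, 182.60000610351562])
(np.float64(10.307087628865979), np.float64(0.122), np.float64(0.0), np.float64(63.18041237113402), [364.3999938964844, 180.5])
```

Emit:
apply_moves:
  rows:
    - [[0,4,0],[0,0,0]]
    - [[0,8,0],[0,0,0]]
    - [[0,11.8,0],[0,0,0]]
    - [[0,11.8,0],[0,0,0]]
    - [[0,11.8,0],[0,0,0]]
    - [[0,11.8,0],[0,0,0]]
    - [[0,11.8,0],[0,0,0]]

```text
time: 17.07
tool_pos: [0.6263, -0.1078, 0.3231]
tcp_rot: [[0.977, 0.212, -0.002], [0.212, -0.977, 0.001], [-0.002, -0.002, -1.0]]
contact_force: [0.2, -0.2, -0.6]
finger_gap: 0.0853
finger_force: 0.0
```

```bash
python3 look.py w8
```

```text
17.0667 [ 0.62628036 -0.10780424  0.32310948] [[0.977, 0.212, -0.002], [0.212, -0.977, 0.001], [-0.002, -0.002, -1.0]] [ 0.23492439 -0.17270135 -0.60017002] 0.08531332517460666
```

View pics/w8.png

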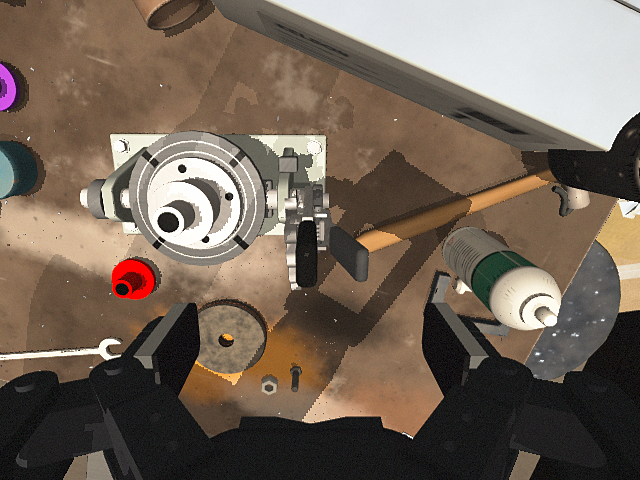

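The cap is sitting squarely on the flange at (175,215). The black grip spans cols 297–318 and rows 218–288, with the latch blade to its right at cols 328–370. The last view is used, so the rest is numeric.

```bash
python3 - <<'E'
from mv import *
from scipy.optimize import minimize
s=tool("w8");C=cam("wrist",s);R,P=s["tcp_rot"],s["tool_pos"]
g=cv2.cvtColor(cv2.imread("pics/w8.png"),cv2.COLOR_BGR2GRAY)
m=(g<34).astype(np.uint8);k=m*0;k[205:300,285:326]=1;m*=k
n,l,st,ce=cv2.connectedComponentsWithStats(m);i=1+st[1:,4].argmax();print(st[i],ce[i])
obs=(l==i).astype(np.uint8)
xp,yp=R[:,0],-R[:,1]
best=[]
for u in np.arange(-.012,.013,.001):
  for v in np.arange(-.012,.013,.001):
    c=np.array([*(P+u*xp+v*yp)[:2],0]);B=[c+a*xp*[1,1,0]+b*yp*[1,1,0]+[0,0,z] for a in(-.013,.013) for b in(-.006,.006) for z in(.244,.306)]
    q=np.zeros_like(g);cv2.fillConvexPoly(q,np.round(cv2.convexHull(np.array([proj(C,p) for p in B],np.float32))*16).astype(int),1,shift=4)
    best.append((( (q&obs).sum()/(q|obs).sum()),u,v))
best.sort(reverse=True);print([(round(b[0],3),round(b[1],3),round(b[2],3)) for b in best[:6]])
_,u,v=best[0];G=P+u*xp+v*yp;print("grip xy",G[:2])
S=np.array([.602,.0056]);d=G[:2]-S;a=np.radians(12.2);print("grip in positioner",d@[np.cos(a),np.sin(a)],d@[-np.sin(a),np.cos(a)])
b=[r for r in range(225,300) if g[r,306]<34];print(b[0],b[-1])
E
```

```text
[ 296  221   22   67 1212] [306.22772277 253.75825083]
[(np.float64(0.749), np.float64(0.001), np.float64(0.002)), (np.float64(0.742), np.float64(-0.002), np.float64(0.002)), (np.float64(0.741), np.float64(-0.001), np.float64(0.002)), (np.float64(0.74), np.float64(0.0), np.float64(0.002)), (np.float64(0.737), np.float64(0.002), np.float64(0.002)), (np.float64(0.735), np.float64(-0.003), np.float64(0.002))]
grip xy [ 0.62683301 -0.10563755]
grip in positioner 0.0007649232040270841 -0.11397317469225557
225 286
```

Emit:
apply_moves:
  rows:
    - [[0.2,0.15,1],[0,0,0]]
    - [[0.2,0.15,4],[0,0,0]]
    - [[0.2,0.15,7],[0,0,0]]
    - [[0.2,0.15,9],[0,0,0]]
    - [[0.2,0.15,10.2],[0,0,0]]
    - [[0.2,0.15,10.6],[0,0,0]]
    - [[0.2,0.15,10.6],[0,0,0]]
    - [[0.2,0.15,10.6],[0,0,0]]

```text
time: 17.78
tool_pos: [0.6294, -0.1096, 0.2189]
tcp_rot: [[0.977, 0.212, 0.001], [0.212, -0.977, -0.0], [0.001, 0.001, -1.0]]
contact_force: [-0.1, 0.1, 0.1]
finger_gap: 0.0854
finger_force: 0.0
```

Emit:
apply_moves:
  rows:
    - [[0,0,0],[0,0,0]]
    - [[0,0,0],[0,0,0]]
    - [[0,0,0],[0,0,0]]
    - [[0,0,0],[0,0,0]]
    - [[0,0,0],[0,0,0]]
    - [[0,0,0],[0,0,0]]
    - [[0,0,0],[0,0,0]]
    - [[0,0,0],[0,0,0]]
  gripper: 255

```text
time: 18.45
tool_pos: [0.6304, -0.109, 0.222]
tcp_rot: [[0.977, 0.212, 0.006], [0.212, -0.977, 0.0], [0.006, 0.001, -1.0]]
contact_force: [-1.3, 5.6, 11.0]
finger_gap: 0.02
finger_force: 61.0
```

Gap is 20 mm, so the latch is fully squeezed. Now the swing about the hinge; the same arc formula holds in the tool frame for each increment.

Emit:
apply_moves:
  rows:
    - [[-0.41,0,0],[0,2,0]]
    - [[-1.02,0,0.03],[0,5,0]]
    - [[-1.63,0,0.09],[0,8,0]]

```text
time: 18.7
tool_pos: [0.6148, -0.1123, 0.2215]
tcp_rot: [[0.966, 0.213, 0.144], [0.211, -0.977, 0.03], [0.147, 0.002, -0.989]]
contact_force: [-3.3, 6.8, 12.3]
finger_gap: 0.0205
finger_force: 61.5
```

Emit:
apply_moves:
  rows:
    - [[-0.82,0,0.01],[0,4,0]]
    - [[-1.63,0,0.09],[0,8,0]]
    - [[-2.44,0,0.21],[0,12,0]]
    - [[-3.23,0,0.4],[0,16,0]]

```text
time: 19.03
tool_pos: [0.5834, -0.119, 0.2138]
tcp_rot: [[0.889, 0.212, 0.406], [0.194, -0.977, 0.086], [0.415, 0.003, -0.91]]
contact_force: [-8.9, 11.3, 16.7]
finger_gap: 0.0201
finger_force: 63.6
```

Emit:
apply_moves:
  rows:
    - [[-0.41,0,0],[0,2,0]]
    - [[-0.72,0,0.01],[0,3.5,0]]
    - [[-0.92,0,0.02],[0,4.5,0]]
    - [[-1.02,0,0.03],[0,5,0]]
    - [[-1.02,0,0.03],[0,5,0]]
    - [[-1.02,0,0.03],[0,5,0]]

```text
time: 19.53
tool_pos: [0.574, -0.1209, 0.2093]
tcp_rot: [[0.852, 0.213, 0.479], [0.187, -0.977, 0.103], [0.49, 0.002, -0.872]]
contact_force: [-16.9, 8.6, 25.6]
finger_gap: 0.0202
finger_force: 65.2
```

Emit:
apply_moves:
  rows:
    - [[0,0,-0.3],[0,0,0]]
    - [[0,0,-0.3],[0,0,0]]
    - [[0,0,-0.3],[0,0,0]]
    - [[0,0,-0.3],[0,0,0]]
    - [[0,0,-0.3],[0,0,0]]
  gripper: 100

```text
time: 19.95
tool_pos: [0.5729, -0.1238, 0.2081]
tcp_rot: [[0.854, 0.21, 0.476], [0.185, -0.978, 0.1], [0.486, 0.003, -0.874]]
contact_force: [1.2, -5.5, 2.7]
finger_gap: 0.052
finger_force: 2.1
```

Emit:
apply_moves:
  rows:
    - [[0,0,0],[0,0,0]]
    - [[0,0,0],[0,0,0]]
    - [[0,0,0],[0,0,0]]
    - [[0,0,0],[0,0,0]]
  gripper: 150

```text
time: 20.28
tool_pos: [0.5736, -0.1251, 0.2087]
tcp_rot: [[0.854, 0.209, 0.477], [0.185, -0.978, 0.098], [0.487, 0.005, -0.873]]
contact_force: [3.9, -8.9, 2.9]
finger_gap: 0.035
finger_force: 0.0
```

The 9.5 N push from the blade side at a 35 mm gap suggests the blade has sprung out, meaning the tooth dropped in. To confirm, I'll open and measure the blade thickness by touching each side.

Emit:
apply_moves:
  rows:
    - [[0,0.4,0],[0,0,0]]
    - [[0,0.4,0],[0,0,0]]
    - [[0,0.4,0],[0,0,0]]
    - [[0,0.4,0],[0,0,0]]
    - [[0,0.4,0],[0,0,0]]
  gripper: 100

```text
time: 20.7
tool_pos: [0.5724, -0.1255, 0.2066]
tcp_rot: [[0.855, 0.212, 0.473], [0.185, -0.977, 0.104], [0.484, -0.001, -0.875]]
contact_force: [-0.7, 0.2, -0.7]
finger_gap: 0.0519
finger_force: 0.0
```

Emit:
apply_moves:
  rows:
    - [[0,0,0],[0,0,0]]
    - [[0,0,0],[0,0,0]]
    - [[0,0,0],[0,0,0]]
    - [[0,0,0],[0,0,0]]
  gripper: 140

```text
time: 21.03
tool_pos: [0.574, -0.1284, 0.2083]
tcp_rot: [[0.854, 0.21, 0.476], [0.185, -0.978, 0.098], [0.486, 0.004, -0.874]]
contact_force: [1.4, -6.6, 1.4]
finger_gap: 0.0386
finger_force: 0.3
```

Emit:
apply_moves:
  rows:
    - [[0,0,0],[0,0,0]]
    - [[0,0,0],[0,0,0]]
    - [[0,0,0],[0,0,0]]
    - [[0,0,0],[0,0,0]]
  gripper: 155

```text
time: 21.37
tool_pos: [0.5736, -0.1273, 0.208]
tcp_rot: [[0.854, 0.211, 0.476], [0.185, -0.978, 0.1], [0.486, 0.002, -0.874]]
contact_force: [0.9, -5.1, 4.2]
finger_gap: 0.0336
finger_force: 1.5
```

Emit:
apply_moves:
  rows:
    - [[0,0,0],[0,0,0]]
    - [[0,0,0],[0,0,0]]
    - [[0,0,0],[0,0,0]]
    - [[0,0,0],[0,0,0]]
    - [[0,0,0],[0,0,0]]
    - [[0,0,0],[0,0,0]]
  gripper: 0

```text
time: 21.87
tool_pos: [0.5726, -0.1258, 0.2068]
tcp_rot: [[0.855, 0.212, 0.473], [0.185, -0.977, 0.103], [0.484, -0.001, -0.875]]
contact_force: [-0.1, -0.4, 0.4]
finger_gap: 0.0852
finger_force: 0.0
```

Emit:
apply_moves:
  rows:
    - [[0,0,-1],[0,0,0]]
    - [[0,0,-3],[0,0,0]]
    - [[0,0,-6],[0,0,0]]
    - [[0,0,-9],[0,0,0]]
    - [[0,0,-12],[0,0,0]]
    - [[0,0,-13],[0,0,0]]
    - [[0,0,-13],[0,0,0]]
    - [[0,0,-13],[0,0,0]]

```text
time: 22.53
tool_pos: [0.511, -0.14, 0.3216]
tcp_rot: [[0.854, 0.211, 0.475], [0.185, -0.978, 0.101], [0.485, 0.002, -0.874]]
contact_force: [0.4, -0.4, 0.6]
finger_gap: 0.0852
finger_force: 0.0
```

```bash
python3 look.py w9; python3 - <<'E'
from mv import *
t=manip.get_image("top")[:,:,::-1];cv2.imwrite("pics/top9.png",t)
s=tool("w9");C=cam("wrist",s);g=cv2.cvtColor(cv2.imread("pics/w9.png"),cv2.COLOR_BGR2GRAY)
a=np.radians(12.2);xp=np.array([np.cos(a),np.sin(a),0]);yp=np.array([-np.sin(a),np.cos(a),0]);H=np.array([.602,.0056,.105])+.0006*xp
best=[]
for th in np.arange(10,50,.5):
    r=np.radians(th);zl=np.cos(r)*np.array([0,0,1])-np.sin(r)*xp;xl=np.cos(r)*xp+np.sin(r)*np.array([0,0,1])
    h=cv2.convexHull(np.array([proj(C,H-.114*yp+i*xl+j*yp+z*zl) for i in(-.013,.013) for j in(-.006,.006) for z in(.139,.201)],np.float32))
    m=np.zeros_like(g);cv2.fillConvexPoly(m,np.round(h*16).astype(int),255,shift=4);n=cv2.dilate(m,np.ones((11,11)))-m
    if m.any(): best.append((round(g[n>0].mean()-g[m>0].mean(),1),th,round(g[m>0].mean(),1),h[:,0].mean(0).round().tolist()))
print(sorted(best,reverse=True,key=lambda b:b[0])[:5])
# bystanders moved?
t0=cv2.imread("pics/top0.png");d=cv2.absdiff(t0,t).max(2)
for nm,(u,v,w) in dict(can=(458,211,22),disc=(326,299,26),tin=(200,229,18),red=(270,273,14)).items(): print(nm,np.median(d[v-w:v+w,u-w:u+w]),(d[v-w:v+w,u-w:u+w]>60).mean())
E
```

```text
22.5333 [ 0.51104956 -0.13995038  0.32158288] [[0.854, 0.211, 0.475], [0.185, -0.978, 0.101], [0.485, 0.002, -0.874]] [ 0.42565414 -0.36299439  0.58827554] 0.0852498194451461
[(np.float64(94.5), np.float64(30.5), np.float64(62.7), [296.0, 243.0]), (np.float64(93.1), np.float64(30.0), np.float64(65.0), [296.0, 241.0]), (np.float64(91.7), np.float64(29.5), np.float64(66.2), [296.0, 239.0]), (np.float64(91.5), np.float64(31.0), np.float64(63.1), [296.0, 245.0]), (np.float64(89.1), np.float64(29.0), np.float64(68.9), [296.0, 237.0])]
can 3.0 0.0
disc 7.0 0.0
tin 3.0 0.0
red 3.0 0.0
```

```bash
python3 - <<'E'
from mv import *
a=np.radians(12.2);xp=np.array([np.cos(a),np.sin(a),0]);yp=np.array([-np.sin(a),np.cos(a),0]);H=np.array([.602,.0056,.105])+.0006*xp
for n,th in(("w8",0),("w9",30)):
    s=tool(n);C=cam("wrist",s);g=cv2.cvtColor(cv2.imread(f"pics/{n}.png"),cv2.COLOR_BGR2GRAY)
    r=np.radians(th);zl=np.cos(r)*np.array([0,0,1])-np.sin(r)*xp
    q={o:proj(C,H-(.114+o)*yp+.204*zl) for o in(-.006,.006,.015,.017,.028)}
    print(n,{k:v.round(1).tolist() for k,v in q.items()});row=int(q[.028][1])
    print(row,g[row,270:400:3].tolist())
E
```

```text
w8 {-0.006: [294.3, 266.5], 0.006: [316.9, 266.5], 0.015: [333.8, 266.5], 0.017: [337.6, 266.5], 0.028: [358.3, 266.6]}
266 [179, 172, 176, 171, 176, 157, 110, 102, 103, 20, 28, 25, 28, 25, 22, 33, 68, 63, 65, 68, 65, 57, 113, 110, 77, 40, 47, 47, 45, 76, 88, 84, 75, 111, 116, 111, 111, 119, 111, 107, 105, 105, 52, 56]
w9 {-0.006: [284.6, 256.1], 0.006: [304.3, 256.1], 0.015: [319.1, 256.1], 0.017: [322.3, 256.1], 0.028: [340.4, 256.0]}
256 [244, 243, 243, 246, 253, 68, 52, 60, 61, 66, 47, 0, 255, 180, 159, 154, 87, 71, 71, 63, 58, 73, 65, 126, 140, 127, 88, 106, 105, 108, 105, 107, 105, 107, 87, 100, 116, 140, 151, 167, 168, 174, 176, 172]
```

The touch readings put the blade's outer face 29–30 mm from the grip's middle at about 30°, so it is fully released and the tooth is home. The bystanders are unmoved.

```bash
python3 -c "
from station import manip
print(manip.job_done())"
```

```text
the job is handed in; nothing more can be done
None
```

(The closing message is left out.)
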